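# Lock the lever ring on a honey pail

## Robot

A 6-joint arm with a two-finger parallel gripper is mounted at the origin on the work surface. World frame = base frame: x ahead of the robot, y to its left, z up, the work surface at z = 0. Lengths are in mm, angles in rad, forces in N, time in s.
With the tool pointing down it reaches from about 375 to 925 mm from the base axis. Payload 5.7 kg.
Tool frame: the origin (TCP) lies on the centre line of the jaws, within the pads' length; the fingertips stand 14 mm ahead of it and the grasp point (between the pads) lies 5 mm behind it; z points along the fingers, y is the direction in which the jaws open and shut (so a half turn about z gives the same grasp; the last joint's range is limited). The gripper opens to 88 mm and grips with 3 to 60 N. Pads are 20 mm wide; open, the fingers measure 115 mm over their backs; the gripper's body (75 mm by 178 mm) begins 61 mm behind the grasp point.
Start: joints at [1.179, 0.359, 1.51, -0, 1.272, -0.115], TCP at [163.961, 577.131, 236.623] pointing down, gripper open.
Joint ranges: [-2.97, 2.97], [-1.01, 2.36], [0.21, 2.38], [-0.96, 4.11], [0.2, 2.71], [-2.98, 2.98]. Speed limits (rad/s): [2.39, 2.39, 3.14, 3.14, 3.14, 3.14].

## Interface

Orientations are given as a unit quaternion [w, x, y, z].
In Python, from bench import arm gives the robot as it stands.
- The arm moves only by the tool send_rows, never from a script. Its argument "steps" is a list that holds one entry, the list of rows, each a list of 6 numbers: the shift along the tool's x, y, z in units of 40 mm (1.0 is 40 mm), then the turn, a rotation vector about the tool's x, y, z in units of 6 degrees (1.0 is 6 degrees). A call has 1 to 12 rows; each row is the pose to reach, as a shift and turn from the pose commanded when the call began, along the tool's axes at that moment; what a row does not reach only later rows make up. A row lasts 1/10 s, in which the tool goes at most 50 mm and 8.59 degrees, less where a joint would pass 70% of its speed; a pose out of reach is approached as far as the arm can. A call with a gripper value outside its range is refused whole. "gripper" is the opening, from -1 (shut) to 1 (fully open), so that 0 is half open, set as the call begins (left out, the last holds). The fingers move at their own pace and stop on an object; the grip force is fixed at half the most. Time passes only in rows, so rows that repeat a pose let the fingers close. It gives the time, the measured TCP pose, the force and the opening at its end, in the units of the state.
- arm.read_state(): the state, without advancing time (a new reading comes with each control period).
- arm.read_camera(name): name is "scene" or "top"; returns the picture (480x640x3 uint8, red, green, blue); there is no depth.
- arm.calibration(name): a dict with "fx", "fy", "cx", "cy" (pixels), "rvec" (rotation vector, rad) and "tvec" (3), from world to camera coordinates, as OpenCV has them. Camera axes: x right, y down, z forward; pixel columns grow to the right and rows downward; lengths in mm; the calibration is good to about 2 mm. A picture is of the moment at which its call begins. calibration takes no time and is no camera call.
- arm.job_done(): hands the job in, once; it reports no verdict.
Trained networks look in the newest picture that a camera, given by its name, has taken for a name from the list of things; names that differ only in an ending like _2 or _b are one class to them, and where a whole thing is asked for, a point or a joint stands for the part that bears it (a point fixed in the world has none). Each returns a list of dicts, best first, with "p" (0 to 1); they miss things now and then, are a little off and sometimes report something else, mostly with a low value. They report only what shows in the picture. A call takes as long as a camera call.
- arm.look_for(thing, camera): "at" ([row, column] in pixels, amid what is visible of it).
The state is a dict: "t": time; "joints": joint angles; "joint_velocities": joint speeds; "effort": joint torques, N m; "ee_pos": TCP position; "eef_rot": TCP orientation; "wrist_force": force on the tool from outside, world axes, zero at the start; "moment": the same for the moment, N m; "width": finger opening in mm.
Only numpy, scipy, OpenCV 4.12 (cv2) and the standard library are available. Lean on these libraries where they do the work, as an engineer would, in place of code of your own. Each camera call takes 0.05 s, during which the arm holds its last target.

## Task

One of the two honey pails still has the lever of its steel lid ring standing open. Lock that ring: push the lever round with the outside of your fingers until it goes over centre, snaps shut and lies along the ring, then take your hand away. Lift nothing, do not shove or tip the pail, and leave the locked pail, the two jars and the squeeze bottle as they stand.

Things in the scene. Friction and masses are not known exactly. Their poses are not given: they have to be found in the camera images.
- lever (a joint): Lever of the open pail's ring: curved steel strip 18 mm high, 5 thick, 112 long, turning level about an upright pivot. 0 = open, standing straight out from the pail; grows as it swings clockwise seen from above; 2.14 rad = shut, along the ring. Dead centre 1.92: before it the springy ring throws it back open, past it snaps it shut. Pushed 80 mm from the pivot it needs up to about 12 N.
- lever_hinge (a point): The lever's upright pivot pin at half the lever's height: 167 mm above the counter, 122 mm from the pail's axis, about 9 mm outside the ring. Open, the lever points straight away from the pail's axis.
- lever_tip (a point): Free end of the lever, 112 mm from the pivot, 167 mm up. The strip (heights 158 to 176 mm) bows to the side to be pushed, the outer side when shut: that face lies 11 mm off the straight line from pivot to tip at 45 to 65 mm from the pivot, 8 mm at 82, 3 mm at 99. Clear space below and outside.
- pail: The pail with the open lever, loose: white plastic, yellow lid, full, 7 kg. Body 207 mm across, lid top 180 mm up; steel ring round the lid 226 mm across, heights 156 to 178 mm. Origin: centre of the underside, z up; lever pivot on its -x side, the lever shuts round towards its +y side. A wire handle hangs down the +x side.
- shut_pail: A second pail of the same kind and size, its lever already shut; leave it alone. Origin: centre of the underside; lever on its -x side.
- shut_lever (a joint): Lever of the second pail, same values: stands at 2.14 (shut) and must stay so.
- jar_a: Bystander: glass honey jar with black cap and paper label, 74 mm across, 100 mm tall. Origin: centre of the underside.
- jar_b: Bystander: small glass honey jar with brass-coloured cap, 60 mm across, 78 mm tall. Origin: centre of the underside.
- squeeze_bottle: Bystander: amber honey bottle with white cap, 62 mm across, 160 mm tall. Origin: centre of the underside.

How it is judged (in metres and radians):
On the way, in this order (a step that is already met when the one before it is completed fails the run):
1. the fingers push the lever part of the way round (value of joint lever between 0.4 and 1.9 rad and contact force between the fingers and lever above 0.5 N), for 0.1 s.
2. the lever has gone over centre and is shut (value of joint lever above 2.07 rad), for 0.2 s.
At the end, for the whole second after the job is handed in: The lever is shut and at rest (2.07 rad or more of 2.14), its pail upright and within 30 mm of where it stood, the other pail still locked, and that pail, both jars and the bottle upright within 20 mm of their places (value of joint each of lever, shut_lever above 2.07 rad and velocity of joint lever between -0.1 and 0.1 rad/s and distance of pail from where it was at the start of the episode below 0.03 m and angle between pail's own z axis and vertical below 0.05 rad and linear speed of pail below 0.01 m/s and distance of each of jar_a, jar_b, squeeze_bottle, shut_pail from where it was at the start of the episode below 0.02 m and angle between each of jar_a, jar_b, squeeze_bottle, shut_pail's own z axis and vertical below 0.1 rad); the robot touches nothing.
It fails at once if the pail is lifted or tipped (height (world z) of pail above 0.01 m or angle between pail's own z axis and vertical above 0.1 rad).
It fails at once if the pail is shoved more than 30 mm (distance of pail from where it was at the start of the episode above 0.03 m).
It fails at once if the locked pail is moved or its lever opened (distance of shut_pail from where it was at the start of the episode above 0.02 m or value of joint shut_lever below 1.9 rad).
It fails at once if a jar or the bottle is lifted, pushed away or knocked over (distance of any of jar_a, jar_b, squeeze_bottle from where it was at the start of the episode above 0.02 m or angle between any of jar_a, jar_b, squeeze_bottle's own z axis and vertical above 0.25 rad).
It also fails if it takes over 45 s, if anything falls off the work surface, if the arm or the gripper's body presses on something with over 40 N, if the wrist force passes 120 N, or if a joint passes its speed limit or range.

## Working session

There is one attempt and no reset: what is moved stays moved. The work goes in short steps, Python scripts to look and compute and a tool call to move; the robot and the scene stay as the last step left them, time stands still between calls to the robot, and variables do not carry over. Pictures are saved under pics/ and viewed, and the job is handed in when it is done.

Besides the shell and the picture viewer there is one more tool, called by a JSON object that holds its "op" and its "data", one argument or row to a line. send_rows: Moves the arm, as the interface text tells. Its arguments: {"type":"object","properties":{"steps":{"type":"array","items":{"type":"array","items":{"type":"array","items":{"type":"number"}}}},"gripper":{"type":"number"}},"required":["steps"]}

```bash
mkdir -p pics; cat > h.py <<'E'
from bench import arm
import numpy as np, cv2
def cal(n):
    c=arm.calibration(n); K=np.array([[c['fx'],0,c['cx']],[0,c['fy'],c['cy']],[0,0,1.]])
    return K,np.array(c['rvec'],float),np.array(c['tvec'],float)
def unproj(n,row,col,z):
    K,r,t=cal(n);R=cv2.Rodrigues(r)[0]
    d=R.T@np.linalg.inv(K)@np.array([col,row,1.]);o=-R.T@t
    return o+d*(z-o[2])/d[2]
def proj(n,P):
    K,r,t=cal(n);return cv2.projectPoints(np.array(P,float).reshape(-1,3),r,t,K,None)[0].reshape(-1,2)
E
python3 - <<'E'
from h import *
for n in('scene','top'):
    im=arm.read_camera(n); cv2.imwrite(f'pics/{n}0.png',im[:,:,::-1])
    for th,z in(('lever',167),('lever_hinge',167),('lever_tip',167),('pail',180),('shut_pail',180),('jar_a',100),('jar_b',78),('squeeze_bottle',160)):
        for d in arm.look_for(th,n)[:3]:
            print(n,th,round(d['p'],2),np.round(d['at']),unproj(n,*d['at'],z).round())
s=arm.read_state();print(s)
E
```

```text
scene lever 0.8 [325. 425.] [ 447. -279.  167.]
scene lever_hinge 0.57 [242. 415.] [ 612. -239.  167.]
scene lever_tip 0.63 [328. 430.] [ 444. -289.  167.]
scene pail 0.76 [240. 410.] [ 610. -226.  180.]
scene pail 0.38 [325. 426.] [ 446. -277.  180.]
scene shut_pail 0.73 [188. 194.] [637. 232. 180.]
scene jar_a 0.94 [282. 297.] [497. -12. 100.]
scene jar_a 0.6 [242. 309.] [589. -21. 100.]
scene jar_a 0.21 [329. 426.] [ 450. -296.  100.]
scene jar_b 0.94 [282. 297.] [501. -11.  78.]
scene jar_b 0.6 [242. 309.] [596. -19.  78.]
scene jar_b 0.21 [329. 426.] [ 453. -300.   78.]
scene squeeze_bottle 0.77 [166. 333.] [752. -42. 160.]
top lever 0.92 [345. 473.] [ 455. -290.  167.]
top lever_hinge 0.81 [251. 444.] [ 615. -235.  167.]
top lever_tip 0.64 [345. 470.] [ 453. -284.  167.]
top shut_pail 0.94 [211. 177.] [646. 249. 180.]
top jar_a 0.97 [260. 323.] [596. -18. 100.]
top jar_a 0.68 [311. 313.] [497.  -7. 100.]
top jar_b 0.97 [260. 323.] [601. -18.  78.]
top jar_b 0.68 [311. 313.] [499.  -7.  78.]
top squeeze_bottle 0.98 [169. 340.] [758. -37. 160.]
{'t': 0.9, 'joints': array([ 1.17890214e+00,  3.58758177e-01,  1.51038383e+00, -4.58844173e-06,
        1.27246367e+00, -1.15095634e-01]), 'joint_velocities': array([ 2.46147316e-05,  1.59727301e-04, -1.20193179e-03,  4.15814220e-05,
       -5.81470114e-04,  1.13557477e-03]), 'effort': array([ 5.24782008e-04, -5.15313256e+01, -2.71136856e+01,  6.76032412e-02,
        2.41166301e-02, -1.01065933e-05]), 'ee_pos': array([163.97055593, 577.15365963, 236.65386769]), 'eef_rot': array([ 4.88983569e-07,  1.37957207e-01,  9.90438190e-01, -6.85644655e-06]), 'wrist_force': array([ 0.34856023,  0.23190932, -0.35116225]), 'moment': array([-0.03520711, -0.00168244,  0.02646111]), 'width': 87.77843659340388}
```

View pics/top0.png

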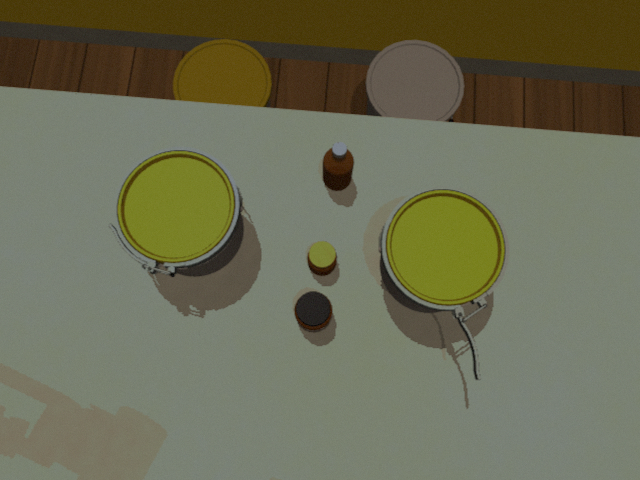

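View pics/scene0.png

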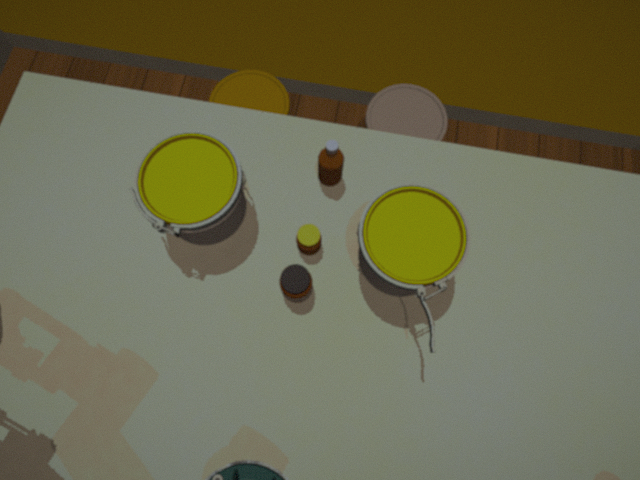

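The top view shows the open pail's lid at about (247,444). Its lever runs from the pivot near (312,460) to the tip near (376,478). The other pail is at left, and the jars and bottle are between them. Next I fit the lid and lever precisely.

```bash
python3 - <<'E'
from h import *
for n,box,h,t in(('top',(340,170,520,330),(312,460),(376,478)),('scene',(340,170,490,300),(291,422),(351,432))):
    im=cv2.imread(f'pics/{n}0.png');hsv=cv2.cvtColor(im,cv2.COLOR_BGR2HSV)
    m=cv2.inRange(hsv,(18,130,90),(40,255,255));k=np.zeros_like(m);x0,y0,x1,y1=box;k[y0:y1,x0:x1]=m[y0:y1,x0:x1]
    c=max(cv2.findContours(k,0,2)[0],key=cv2.contourArea);c=c.reshape(-1,2)
    W=np.array([unproj(n,p[1],p[0],180)[:2] for p in c]);(cx,cy),r=cv2.minEnclosingCircle(W.astype(np.float32))
    e=cv2.fitEllipse(W.astype(np.float32));print(n,'lid',e,cx,cy,r)
    H=unproj(n,*h,167);T=unproj(n,*t,167);C=np.array(e[0]);print(H.round(),T.round(),np.linalg.norm(H-T),np.linalg.norm(H[:2]-C),np.degrees(np.arctan2(*(T-H)[1::-1])),np.degrees(np.arctan2(*(H[:2]-C)[::-1])),np.degrees(np.arctan2(*(T[:2]-C)[::-1])),np.linalg.norm(T[:2]-C))
    z=im[270:400,400:520] if n=='top' else im[260:390,370:490]
    cv2.imwrite(f'pics/{n}z.png',cv2.convertScaleAbs(cv2.resize(z,None,fx=4.5,fy=4.5,interpolation=2),alpha=1.6))
E
```

```text
top lid ((623.2213134765625, -232.5743865966797), (206.7110137939453, 207.25144958496094), 161.0130615234375) 623.0541381835938 -232.49220275878906 104.55410766601562
[ 509. -265.  167.] [ 402. -299.  167.] 111.97244901930272 118.75305389624583 -162.43565273553696 -163.95697217615592 -163.21866818039777 230.70518778876854
scene lid ((624.1828002929688, -232.03048706054688), (206.08689880371094, 206.4480743408203), 169.12669372558594) 624.1399536132812 -232.1229705810547 104.16465759277344
[ 513. -265.  167.] [ 401. -297.  167.] 116.20014516098558 116.19527328399083 -163.65844697271055 -163.71298316304313 -163.68571449623556 232.39539212643027
```

View pics/topz.png

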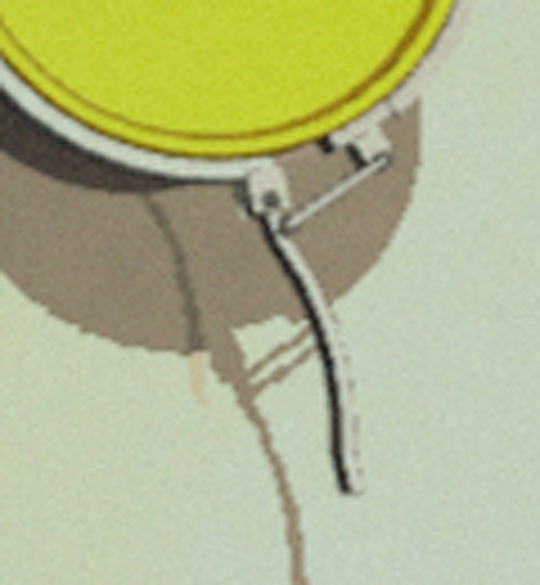

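View pics/scenez.png

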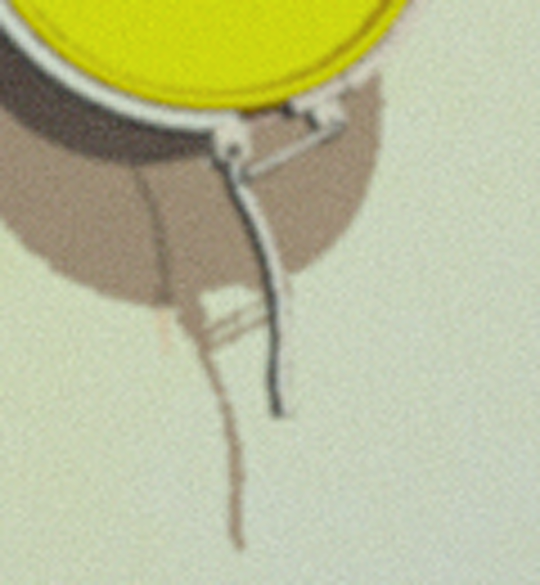

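```bash
cat >> h.py <<'E'
from scipy.spatial.transform import Rotation as Ro
def cur():
    s=arm.read_state();q=s['eef_rot'];return np.array(s['ee_pos']),Ro.from_quat([q[1],q[2],q[3],q[0]]),s
def row(p,R,tp,phi):
    # target: tool down, tool y at world angle phi (deg)
    f=np.radians(phi);y=np.array([np.cos(f),np.sin(f),0]);z=np.array([0,0,-1.]);x=np.cross(y,z)
    Rt=Ro.from_matrix(np.c_[x,y,z]);d=R.inv().apply(np.array(tp)-p)/40
    return np.round(np.r_[d,np.degrees((R.inv()*Rt).as_rotvec())/6],2).tolist()
A0=-163.6;C=np.array([623.7,-232.3])
def Hn(): a=np.radians(A0);return C+122*np.array([np.cos(a),np.sin(a)])
def lev(th,u=85,v=23.5,z=157):
    a=np.radians(A0)-th;b=a+np.pi/2
    q=Hn()+u*np.array([np.cos(a),np.sin(a)])+v*np.array([np.cos(b),np.sin(b)])
    return [*q,z],np.degrees(b)+180
E
python3 - <<'E'
from h import *
p,R,s=cur()
print(row(p,R,[420,100,240],74),row(p,R,[430,-380,240],106.4),lev(0),lev(2.1))
E
```

```text
[-9.42, -9.73, -0.08, -0.0, 0.0, 0.02] [-12.94, -21.2, -0.08, -0.0, -0.0, -5.38] ([np.float64(431.7570315060157), np.float64(-313.28855996816685), 157], np.float64(106.39999999999999)) ([np.float64(504.3037632743558), np.float64(-178.58852120153912), 157], np.float64(-13.921136977472855))
```

{"op": "send_rows", "data": {
  "steps": [
    [[-9.4,-9.7,-0.1,0,0,0],[-9.4,-9.7,-0.1,0,0,0],[-9.4,-9.7,-0.1,0,0,0],[-9.4,-9.7,-0.1,0,0,0],[-9.4,-9.7,-0.1,0,0,0],[-9.4,-9.7,-0.1,0,0,0],[-9.4,-9.7,-0.1,0,0,0],[-9.4,-9.7,-0.1,0,0,0],[-9.4,-9.7,-0.1,0,0,0],[-9.4,-9.7,-0.1,0,0,0],[-9.4,-9.7,-0.1,0,0,0],[-9.4,-9.7,-0.1,0,0,0]]
  ],
  "gripper": -1
}}

```text
t: 2.1
ee_pos: [422.5, 97.3, 241.1]
eef_rot: [0.001, 0.141, 0.99, -0.001]
wrist_force: [-0.4, 0.4, 0.3]
width: 0.0
```

```bash
python3 - <<'E'
from h import *
p,R,s=cur();print(p,s['width'],s['joints'])
print(row(p,R,[430,-380,240],106.4))
E
```

```text
[422.45311294  97.34337094 241.1293018 ] 0.038212532527002456 [ 0.06834018  0.10905878  1.84304127 -0.00185514  1.18705785 -1.21966851]
[-3.5, -11.41, 0.05, -0.02, 0.02, -5.43]
```

{"op": "send_rows", "data": {
  "steps": [
    [[-3.5,-11.4,0,0,0,-5.4],[-3.5,-11.4,0,0,0,-5.4],[-3.5,-11.4,0,0,0,-5.4],[-3.5,-11.4,0,0,0,-5.4],[-3.5,-11.4,0,0,0,-5.4],[-3.5,-11.4,0,0,0,-5.4],[-3.5,-11.4,0,0,0,-5.4],[-3.5,-11.4,0,0,0,-5.4],[-3.5,-11.4,0,0,0,-5.4],[-3.5,-11.4,0,0,0,-5.4],[-3.5,-11.4,0,0,0,-5.4],[-3.5,-11.4,0,0,0,-5.4]]
  ]
}}

```text
t: 3.3
ee_pos: [429.9, -376.7, 240.3]
eef_rot: [-0.0, -0.143, 0.99, 0.0]
wrist_force: [0.7, 1.7, -0.3]
width: 0.1
```

```bash
python3 - <<'E'
from h import *
p,R,s=cur();print(p,s['width'],s['joints'])
t,f=lev(0,v=60);print(t,f,row(p,R,t,f))
t,f=lev(0,v=60,z=200);print(t,f,row(p,R,t,f))
E
```

```text
[ 429.91914685 -376.67591116  240.30338679] 0.14126288422382852 [-8.40420339e-01  3.14961106e-01  1.56786030e+00  1.64967964e-04
  1.25907136e+00 -2.69800020e+00]
[np.float64(442.06249468078073), np.float64(-348.30352003887896), 157] 106.39999999999999 [-0.49, 0.59, 2.08, 0.0, 0.0, 0.0]
[np.float64(442.06249468078073), np.float64(-348.30352003887896), 200] 106.39999999999999 [-0.49, 0.59, 1.01, 0.0, 0.0, 0.0]
```

{"op": "send_rows", "data": {
  "steps": [
    [[-0.5,0.4,0.8,0,0,0],[-0.5,0.4,1.5,0,0,0],[-0.5,0.4,2.1,0,0,0],[-0.5,0.4,2.1,0,0,0],[-0.5,0.4,2.1,0,0,0]]
  ]
}}

```text
t: 3.8
ee_pos: [444.4, -352.7, 157.0]
eef_rot: [-0.0, -0.145, 0.989, 0.001]
wrist_force: [0.6, -0.1, -0.1]
width: 0.5
```

```bash
python3 - <<'E'
from h import *
p,R,s=cur();print(p,s['wrist_force'])
im=arm.read_camera('top')[:,:,::-1].copy()
cv2.imwrite('pics/t1.png',cv2.convertScaleAbs(cv2.resize(im[200:420,340:600],None,fx=3,fy=3,interpolation=2)[:600],alpha=1.5))
im=arm.read_camera('scene')[:,:,::-1].copy()
cv2.imwrite('pics/s1.png',cv2.convertScaleAbs(cv2.resize(im[200:400,340:600],None,fx=3,fy=3,interpolation=2),alpha=1.5))
for v in(0,30):
  for i in range(1,7):
    th=(0 if v==0 else 0.1)*i
    t,f=lev(0,v=60-6*i); 
  print()
for v in(45,35,28): t,f=lev(0,v=v);print('pre',row(p,R,t,f))
for th in np.arange(0,1.0,.12): t,f=lev(th);print(round(th,2),row(p,R,t,f))
E
```

```text
[ 444.39523974 -352.71015162  157.04475225] [ 0.62652651 -0.08507757 -0.08644854]


pre [0.02, 0.5, 0.0, 0.01, -0.0, 0.04]
pre [0.02, 0.75, 0.0, 0.01, -0.0, 0.04]
pre [0.02, 0.92, 0.0, 0.01, -0.0, 0.04]
0.0 [0.02, 1.03, 0.0, 0.01, -0.0, 0.04]
0.12 [0.07, 1.29, 0.0, 0.01, -0.0, 1.18]
0.24 [0.1, 1.56, 0.0, 0.01, -0.01, 2.33]
0.36 [0.09, 1.82, 0.0, 0.01, -0.01, 3.48]
0.48 [0.05, 2.08, 0.0, 0.01, -0.01, 4.62]
0.6 [-0.02, 2.34, 0.0, 0.01, -0.01, 5.77]
0.72 [-0.13, 2.58, 0.0, 0.01, -0.01, 6.91]
0.84 [-0.26, 2.81, 0.0, 0.01, -0.01, 8.06]
0.96 [-0.41, 3.02, 0.01, 0.01, -0.01, 9.21]
```

View pics/t1.png

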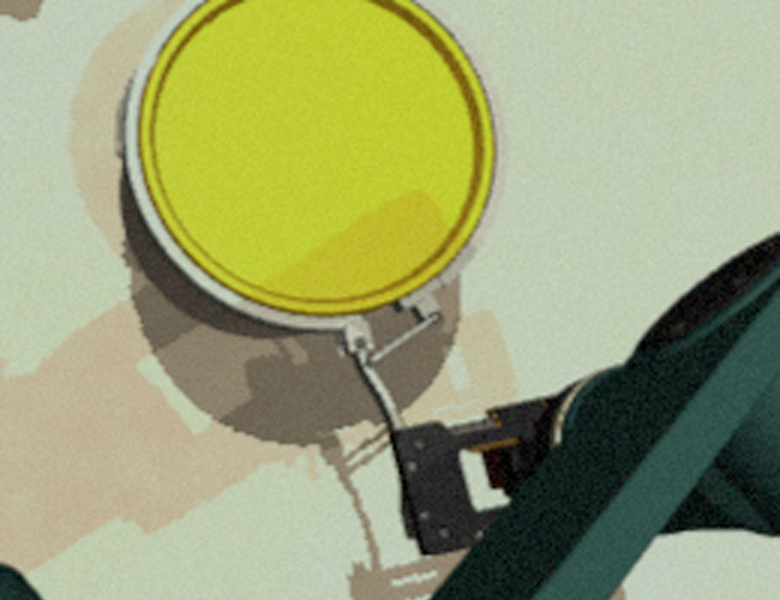

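View pics/s1.png

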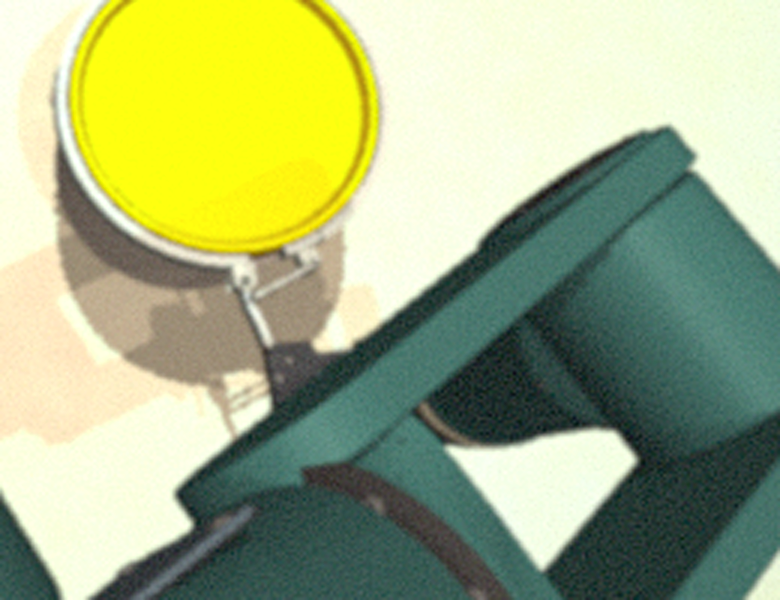

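The closed fingers stand on the pushed (right) side of the lever, clear of it, and nothing has moved. Now the first part of the push.

{"op": "send_rows", "data": {
  "steps": [
    [[0,0.5,0,0,0,0],[0,0.8,0,0,0,0],[0,1.03,0,0,0,0],[0.05,1.16,0,0,0,0.6],[0.07,1.29,0,0,0,1.2],[0.09,1.42,0,0,0,1.75],[0.1,1.56,0,0,0,2.3],[0.1,1.69,0,0,0,2.9],[0.09,1.82,0,0,0,3.5],[0.07,1.95,0,0,0,4.05],[0.05,2.08,0,0,0,4.6],[0.05,2.08,0,0,0,4.6]]
  ]
}}

```text
t: 5.1
ee_pos: [416.9, -276.5, 157.3]
eef_rot: [-0.001, 0.096, 0.995, -0.002]
wrist_force: [-8.6, -5.9, 2.1]
width: 0.9
```

```bash
cat > look.py <<'E'
from h import *
import sys
p,R,s=cur();print(p.round(1),s['wrist_force'].round(1),s['joints'].round(2))
k=sys.argv[1]
im=arm.read_camera('top')[:,:,::-1].copy()
a=cv2.resize(im[180:380,340:540],None,fx=2,fy=2,interpolation=2)
i2=arm.read_camera('scene')[:,:,::-1].copy()
b=cv2.resize(i2[170:370,320:520],None,fx=2,fy=2,interpolation=2)
cv2.imwrite(f'pics/b{k}.png',cv2.convertScaleAbs(np.hstack([a,b]),alpha=1.5))
for n,i in(('top',im),('scene',i2)):
    m=cv2.inRange(cv2.cvtColor(i,cv2.COLOR_BGR2HSV),(18,130,90),(40,255,255));m[:170]=0;m[:,:340]=0
    c=max(cv2.findContours(m,0,2)[0],key=cv2.contourArea).reshape(-1,2)
    W=np.array([unproj(n,q[1],q[0],180)[:2] for q in c],np.float32);e=cv2.fitEllipse(W);print(n,np.round(e[0],1),np.round(e[1]))
for th in map(float,sys.argv[2:]): t,f=lev(th);print(th,row(p,R,t,f))
E
python3 look.py 1 .48 .6 .72 .84 .96 1.08 1.2 1.32
```

```text
[ 416.9 -276.5  157.3] [-8.6 -5.9  2.1] [-0.72  0.31  1.82 -0.    1.02 -2.1 ]
top [ 623.2 -232.5] [207. 208.]
scene [ 624.1 -232. ] [206. 207.]
0.48 [-0.03, 0.08, 0.01, -0.03, -0.02, 0.01]
0.6 [0.02, 0.34, 0.01, -0.03, -0.02, 1.15]
0.72 [0.05, 0.61, 0.01, -0.04, -0.02, 2.3]
0.84 [0.04, 0.87, 0.01, -0.04, -0.02, 3.44]
0.96 [-0.0, 1.13, 0.0, -0.04, -0.01, 4.59]
1.08 [-0.07, 1.39, 0.0, -0.04, -0.01, 5.73]
1.2 [-0.17, 1.63, 0.0, -0.04, -0.01, 6.88]
1.32 [-0.3, 1.86, 0.0, -0.04, -0.01, 8.03]
```

View pics/b1.png

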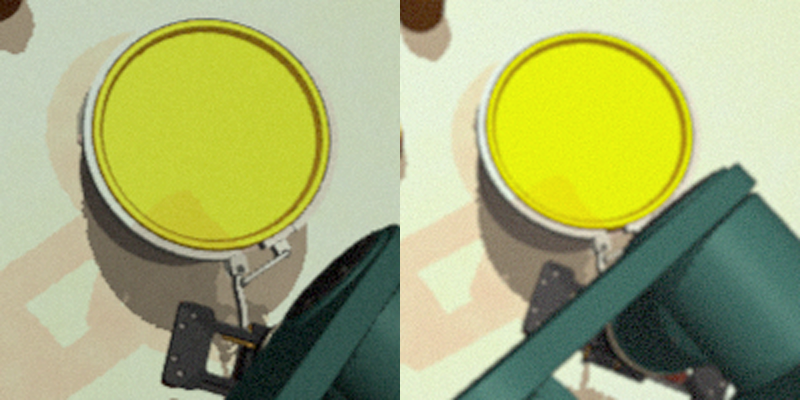

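Contact force is about 10 N, the lever is swinging, and the lid fit shows the pail hasn't moved. Continuing.

{"op": "send_rows", "data": {
  "steps": [
    [[0,0.13,0,0,0,0.6],[0.02,0.27,0,0,0,1.15],[0.04,0.4,0,0,0,1.7],[0.05,0.53,0,0,0,2.3],[0.05,0.67,0,0,0,2.9],[0.04,0.8,0,0,0,3.45],[0.02,0.93,0,0,0,4.0],[0,1.06,0,0,0,4.6],[-0.03,1.19,0,0,0,5.2],[-0.07,1.32,0,0,0,5.75],[-0.12,1.44,0,0,0,6.3],[-0.17,1.56,0,0,0,6.9]]
  ]
}}

```text
t: 6.4
ee_pos: [432.7, -214.2, 156.5]
eef_rot: [-0.004, 0.443, 0.897, -0.001]
wrist_force: [-13.6, -0.1, 7.4]
width: 0.3
```

```bash
python3 look.py 2 1.2 1.32 1.44 1.56 1.68 1.8 1.92 2.04
```

```text
[ 432.7 -214.2  156.5] [-13.6  -0.1   7.4] [-0.6   0.29  1.85 -0.    1.01 -1.25]
top [ 626.9 -230.3] [197. 210.]
scene [ 639.9 -222.3] [169. 213.]
1.2 [-0.05, 0.07, -0.01, -0.06, -0.06, -0.03]
1.32 [0.01, 0.33, -0.01, -0.06, -0.06, 1.12]
1.44 [0.04, 0.6, -0.01, -0.06, -0.06, 2.26]
1.56 [0.03, 0.86, -0.02, -0.07, -0.05, 3.41]
1.68 [-0.01, 1.12, -0.02, -0.07, -0.05, 4.55]
1.8 [-0.08, 1.38, -0.02, -0.07, -0.04, 5.7]
1.92 [-0.18, 1.62, -0.02, -0.08, -0.04, 6.84]
2.04 [-0.31, 1.85, -0.02, -0.08, -0.04, 7.99]
```

View pics/b2.png

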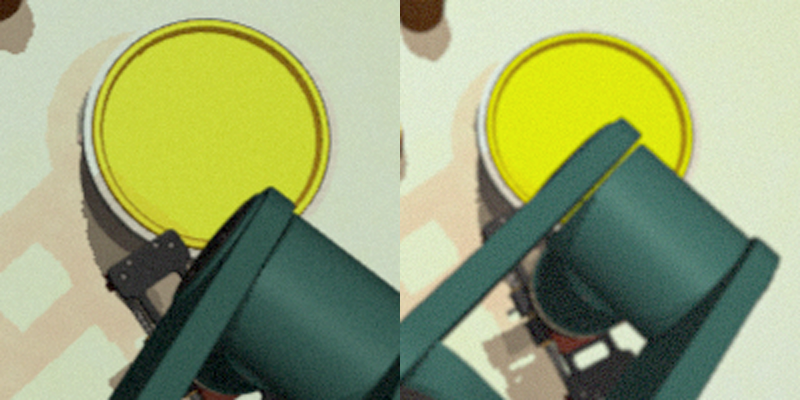

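The visible rim sits where it was, so the lid-fit shift comes from the arm covering part of it. Force is steady at about 14 N. Continuing to about 1.9.

{"op": "send_rows", "data": {
  "steps": [
    [[0,0.13,0,0,0,0.6],[0.01,0.27,0,0,0,1.15],[0.03,0.4,0,0,0,1.7],[0.04,0.53,0,0,0,2.3],[0.04,0.66,0,0,0,2.85],[0.03,0.79,0,0,0,3.4],[0.01,0.92,0,0,0,4.0],[-0.01,1.05,0,0,0,4.55],[-0.04,1.18,0,0,0,5.1],[-0.08,1.31,0,0,0,5.7],[-0.13,1.43,0,0,0,6.25],[-0.18,1.55,0,0,0,6.85]]
  ]
}}

```text
t: 7.7
ee_pos: [490.8, -183.0, 157.0]
eef_rot: [-0.0, 0.73, 0.684, -0.0]
wrist_force: [-0.2, -0.9, 0.1]
width: 0.4
```

```bash
python3 look.py 3 1.92 2.0 2.05 2.1 2.14
```

```text
[ 490.8 -183.   157. ] [-0.2 -0.9  0.1] [-0.49  0.34  1.77  0.    1.03 -0.42]
top [ 639.9 -226.2] [170. 204.]
scene [ 698.8 -273.5] [ 32. 131.]
1.92 [0.06, -0.06, 0.0, -0.0, -0.0, -0.01]
2.0 [0.1, 0.11, 0.0, -0.0, -0.0, 0.75]
2.05 [0.12, 0.22, 0.0, -0.0, -0.0, 1.23]
2.1 [0.13, 0.33, 0.0, -0.0, -0.0, 1.7]
2.14 [0.14, 0.42, 0.0, -0.0, -0.0, 2.09]
```

View pics/b3.png

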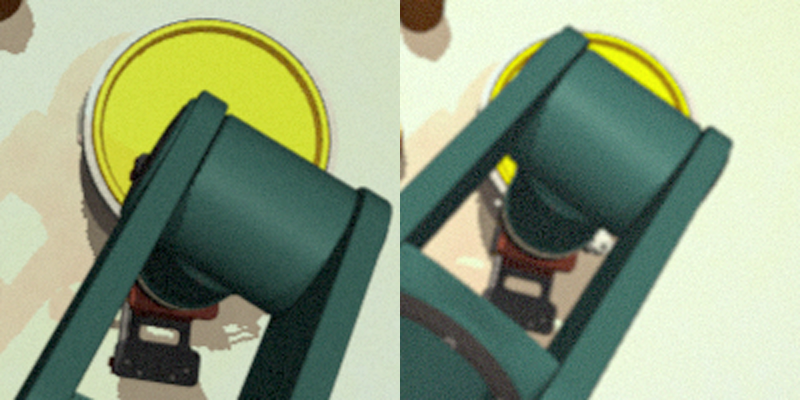

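The force dropped to zero, so the lever has apparently snapped over. I'll back off and look.

{"op": "send_rows", "data": {
  "steps": [
    [[0,-0.5,0,0,0,0],[0,-1,0,0,0,0],[0,-1.7,0,0,0,0],[0,-1.7,-1,0,0,0],[0,-1.7,-2,0,0,0],[4,-1.2,-2.5,0,0,0],[6,-1,-2.5,0,0,0],[6,-1,-2.5,0,0,0],[6,-1,-2.5,0,0,0],[6,-1,-2.5,0,0,0],[6,-1,-2.5,0,0,0],[6,-1,-2.5,0,0,0]]
  ]
}}

```text
t: 9.0
ee_pos: [465.7, 59.0, 256.9]
eef_rot: [0.0, 0.727, 0.686, -0.0]
wrist_force: [0.2, -1.9, -0.1]
width: 0.8
```

```bash
python3 look.py 4; python3 - <<'E'
from h import *
for n in('top','scene'):
    im=arm.read_camera(n)[:,:,::-1].copy()
    print(n,np.round(proj(n,[lev(2.14,u=112,v=0,z=167)[0],lev(2.14,u=55,v=11,z=167)[0]])))
    for th in('lever_tip','lever_hinge','jar_a','squeeze_bottle','shut_pail'):print(th,[(round(d['p'],2),np.round(d['at'])) for d in arm.look_for(th,n)[:3]])
    cv2.imwrite(f'pics/f_{n}.png',im)
E
```

```text
[465.7  59.  256.9] [ 0.2 -1.9 -0.1] [-0.02  0.15  1.75 -0.    1.24  0.04]
top [ 622.9 -232.4] [207. 208.]
scene [ 624.2 -232.1] [206. 206.]
top [[400. 291.]
 [429. 308.]]
lever_tip [(0.54, array([307., 421.]))]
lever_hinge [(0.74, array([252., 443.]))]
jar_a [(0.67, array([257., 325.])), (0.6, array([312., 314.]))]
squeeze_bottle [(0.6, array([168., 340.]))]
shut_pail [(0.96, array([196., 166.]))]
scene [[371. 269.]
 [395. 287.]]
lever_tip [(0.82, array([285., 390.])), (0.16, array([143., 200.]))]
lever_hinge [(0.9, array([242., 413.])), (0.69, array([283., 297.]))]
jar_a [(0.64, array([241., 310.]))]
squeeze_bottle [(0.65, array([164., 335.]))]
shut_pail [(0.87, array([144., 201.])), (0.68, array([289., 386.]))]
```

View pics/b4.png

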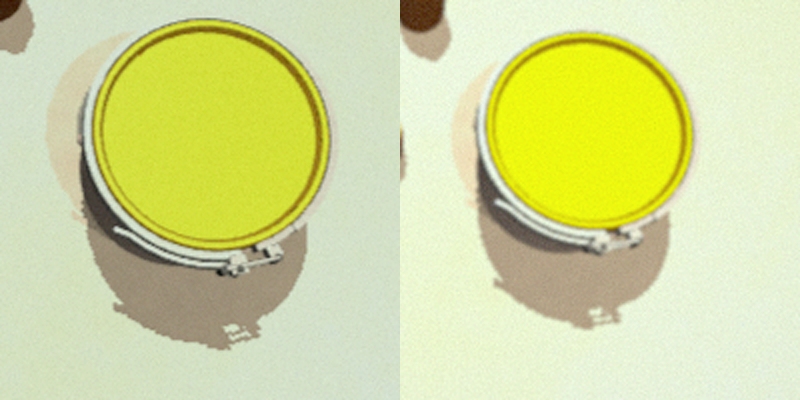

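View pics/f_top.png

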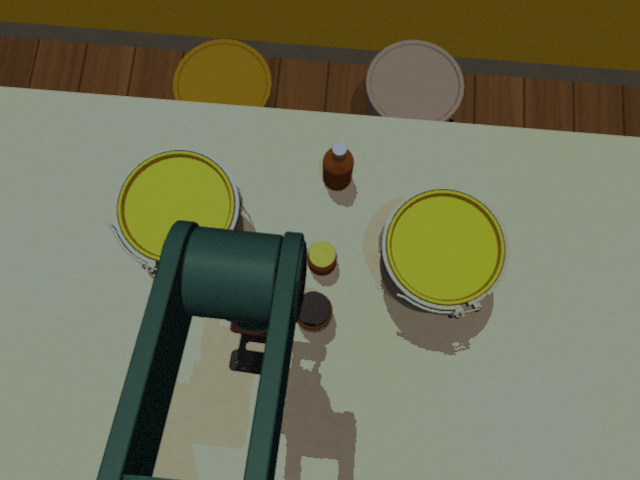

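The lever now lies along the ring, with its tip near (295,397) in the top view. I predicted (291,400), so I'll compare it with the locked pail's lever before handing in.

```bash
python3 - <<'E'
from h import *
a=cv2.imread('pics/top0.png')[200:290,90:190];b=cv2.imread('pics/f_top.png')[265:340,385:485]
f=lambda i:cv2.convertScaleAbs(cv2.resize(i,(0,0),fx=4,fy=4,interpolation=2),alpha=1.8)
a,b=f(a),f(b);b=cv2.copyMakeBorder(b,0,a.shape[0]-b.shape[0],0,0,0)
cv2.imwrite('pics/cmp.png',np.hstack([a,b]))
E
```

```text
(no output)
```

View pics/cmp.png

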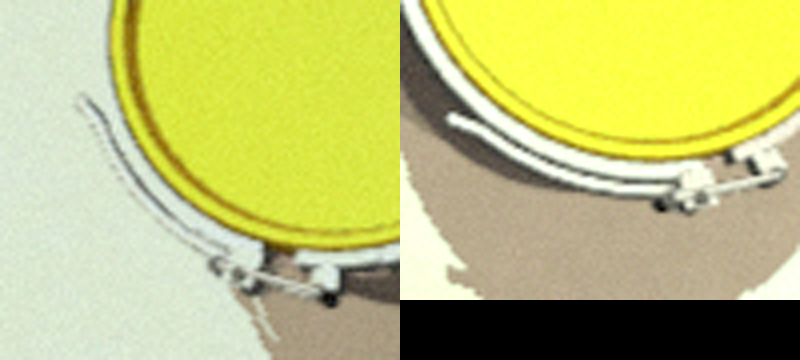

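```bash
python3 - <<'E'
from h import *
im=cv2.imread('pics/top0.png');m=cv2.inRange(cv2.cvtColor(im,cv2.COLOR_BGR2HSV),(18,130,90),(40,255,255));m[:140]=0;m[:,260:]=0;m[290:]=0
c=max(cv2.findContours(m,0,2)[0],key=cv2.contourArea).reshape(-1,2)
e=cv2.fitEllipse(np.array([unproj('top',q[1],q[0],180)[:2] for q in c],np.float32));print(e)
for z in(167,176):
  print(z,'locked',np.linalg.norm(unproj('top',225,110.5,z)[:2]-e[0]),'ours',np.linalg.norm(unproj('top',294.8,398.3,z)[:2]-[622.9,-232.4]),'ours0 scene',np.linalg.norm(unproj('scene',170+201/2,320+(497-400)/2,z)[:2]-[624.2,-232.1]))
E
```

```text
((657.4098510742188, 253.00039672851562), (206.232666015625, 207.172119140625), 18.217952728271484)
167 locked 123.32105314344535 ours 119.92926635958578 ours0 scene 119.26922424726521
176 locked 120.74226742190173 ours 121.7602569004947 ours0 scene 121.45759799453639
```

The tip stands about 121 mm from the axis on both pails (locked 121–123, ours 119–122), so ours is shut to the same degree as the locked one.

```bash
python3 - <<'E'
from h import *
s=arm.read_state();print(s['t'],np.abs(s['joint_velocities']).max(),s['wrist_force']);print(arm.job_done())
E
```

```text
9.7 0.003513032820715341 [-0.65281818 -0.02045992  0.45092668]
the job is handed in; nothing more can be done
None
```

The open pail's lever ring is now shut, and I handed the job in at 9.7 s; no verdict was reported. I swung the lever round its pivot with the back of the closed fingers. The push took about 10–14 N, which fell to zero as the lever went over centre and snapped shut. I then backed the hand off and raised it clear of everything.

**Lever:** both cameras show it lying along the ring. Its tip is 119–122 mm from the pail's axis, against 121–123 mm for the locked pail's lever, so the two match. One check disagreed: the tip sat about 8 mm from where I had calculated for 2.14 rad. The locked lever is off by a similar amount, so I put that down to my geometry or the calibration.

**Pail:** the lid centre is within 0.5 mm of where it started.

**Other objects:** the locked pail, both jars and the bottle look unmoved in the last top picture. The arm partly covered the locked pail's lid, so I checked that pail only by eye. At the end the arm was still, with wrist force under 1 N.

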